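# Lock the mixer rotor and fit the right socket key

### The arm

A 6-joint arm with a two-finger parallel gripper is mounted at the origin on the work surface. World frame = base frame: x ahead of the robot, y to its left, z up, the work surface at z = 0. Lengths are in m, angles in rad, forces in N, time in s.
With the tool pointing down it reaches from about 0.425 to 0.95 m from the base axis. Payload 3.5 kg.
Tool frame: the origin (TCP) lies at the very end of the fingers, on their centre line; the grasp point (between the pads) lies 19 mm behind it; z points along the fingers, y is the line along which they close (so a half turn about z gives the same grasp; the last joint's range is limited). The gripper opens to 85 mm and grips with 20 to 120 N. Pads are 22 mm wide; open, the fingers measure 114 mm over their backs; the gripper's body (76 mm by 85 mm) begins 54 mm behind the grasp point. The pads swing forward as they close: fully open they stand 13 mm farther back than shut.
Start: joints at [-1.255, 0.286, 1.577, -0, 1.279, -0.15], TCP at [0.303, -0.603, 0.208] pointing down, gripper open.
Joint ranges: [-2.77, 2.77], [-0.9, 2.22], [0.21, 2.48], [-1.53, 4.67], [0.24, 2.81], [-2.84, 2.84]. Speed limits (rad/s): [2.79, 2.79, 3.14, 3.14, 3.14, 3.14].

### API

Orientations are given as a unit quaternion [x, y, z, w].
In Python, from plant import ctrl gives the robot as it stands.
- The arm moves only by the tool carry_out, never from a script. Its argument "deltas" is one flat list of numbers, 6 for each row, row after row: the shift along the tool's x, y, z in m, then the turn, a rotation vector about the tool's x, y, z in rad. A call has 1 to 5 rows; each row is the pose to reach, as a shift and turn from the pose commanded when the call began, along the tool's axes at that moment; what a row does not reach only later rows make up. A row lasts 1/8 s, in which the tool goes at most 62.5 mm and 10.7 degrees, less where a joint would pass 70% of its speed; a pose out of reach is approached as far as the arm can. A call with a gripper value outside its range is refused whole. "grip" is the opening in per cent of the stroke, from 0 (shut) to 100 (fully open), set as the call begins (left out, the last holds). The fingers move at their own pace and stop on an object; "grip_force" is the grip in N (left out, the last holds). Time passes only in rows, so rows that repeat a pose let the fingers close. It gives the time, the measured TCP pose, the force, the opening and the grip force at its end, in the units of the state.
- ctrl.get_state(): the state, without advancing time (a new reading comes with each control period).
- ctrl.read_camera(name): name is "side" or "top" or "wrist"; returns (picture, depth): 400x640x3 uint8, red, green, blue; 400x640 float32, m along the optical axis (not along the pixel's ray), 0 where there is no reading.
- ctrl.camera_model(name): a dict with "intrinsics" (3x3 intrinsics, pixels), "k1" (the pictures are not rectified: a ray, as slopes to the right and down, at radius r is drawn at 1 + k1 r^2 times it, then the intrinsics apply), "extrinsics" (4x4, takes a point from world to camera coordinates); the wrist camera has in their place "hand_eye" (4x4, takes a point from camera to tool coordinates, whose origin is the TCP and whose axes are the flange's). Camera axes: x right, y down, z forward; pixel columns grow to the right and rows downward; lengths in m; the calibration is good to about 2 mm. A picture is of the moment at which its call begins: read the wrist's pose just before it. camera_model takes no time and is no camera call.
- ctrl.sign_off(): hands the job in; it is judged then, once.
Trained networks look in the newest picture that a camera, given by its name, has taken for a name from the list of things; names that differ only in an ending like _2 or _b are one class to them, and where a whole thing is asked for, a point or a joint stands for the part that bears it (a point fixed in the world has none). Each returns a list of dicts, best first, with "score" (0 to 1); they miss things now and then, are a little off and sometimes report something else, mostly with a low value. They report only what shows in the picture. A call takes as long as a camera call. They do not tell look-alikes from the thing itself.
- ctrl.find_in(camera, query): "uv" ([column, row] in pixels, amid what is visible of it).
The state is a dict: "time": time; "qpos": joint angles; "dq": joint speeds; "joint_efforts": joint torques, N m; "eef_pos": TCP position; "tcp_rot": TCP orientation; "contact_force": force on the tool from outside, world axes, zero at the start; "wrist_torque": the same for the moment, N m; "opening": opening from 0.0 (shut) to 1.0 (fully open); "finger_force": force on a finger pad.
Only numpy, scipy, OpenCV 4.12 (cv2) and the standard library are available. Lean on these libraries where they do the work, as an engineer would, in place of code of your own. Each camera call takes 0.05 s, during which the arm holds its last target. There are 200 camera calls.

### The job

Get the tube mixer ready for its rotor nut to be undone: first lift the flat lock plate out of its parking block and slide it edgewise into the lock slot beside the rotor, fully home. Then try the socket keys from the tray on the hex nut in the middle of the rotor until you have the one that fits, and finish still holding that key in the gripper, upright and fully seated over the nut; any key that does not fit is left standing upright on its tray, and the other things on the bench are left alone.

Things in the scene. Friction and masses are not known exactly. Their poses are not given: they have to be found in the camera images.
- mixer: white low instrument fixed to the bench, housing 170 (x) by 220 (y, from -85 to +135), 50 high; round aluminium rotor 124 across on top, and in its middle a clamp head 66 across with a round well 12 deep in which a hex nut stands. Nothing on it turns. Origin under the nut's axis, at bench level
- nut (a point): centre of the nut's top face, 83 above the bench, 5 above the well's rim, 17 above its floor. Nut 14, 22 or 30 across flats (not told), top 4 bevelled inward by 2.5, two flats facing +x and -x. The well admits only the key that suits: it drops until its underside is on the well's floor, its half-way point 16 above this point; a key too small stops 17 higher, on the nut, one too large 12 higher, on the rim
- head_stand: grey block 72 by 175 by 62 high, fixed, beyond the mixer, with two spare clamp heads with nuts of the two other sizes on it (nut tops also 83 above the bench): not used. Origin at its underside
- slot (a point): centre of the mouth of the lock slot, in a dark steel block (37 by 60) on the mixer's housing, beside the rotor towards the mixer's +y, 98 from the nut's axis. Slot open upward, 9 wide along x, 44 long along y, 30 deep, long edges slightly flared; mouth 84 above the bench
- plate_mid (a point): flat lock plate, loose, 80 tall, 80 to 170 g: steel blade 6 (x) by 40 (y), 42 tall, below a black handle 14 (x) by 34 (y), 38 tall, up to the top: pinch the handle across x. The point is half-way up, 40 above the blade's lower edge; z up. It starts upright in the parking block; fully home in the lock slot this point is 10 above the slot's mouth. Either way round is fine
- parking: grey parking block fixed to the bench, 37 (x) by 60 (y), 34 tall, with a slot like the lock slot, open upward, 30 deep, in which the plate stands at the start (blade's lower edge 4 above the bench). Origin at its underside
- tray: shallow grey tray fixed to the bench, 288 (x) by 78 (y), floor 6 and rim 12 above the bench; origin at the centre of its underside. Three keys stand along its x axis at about -90, 0 and 90, in any order. They differ only in the socket: bores 16, 24 and 32 across flats (2 more than the nut each suits), 20 deep, about 25, 34 and 43 outside
- key_a_mid (a point): loose socket key, the medium one (bore 24 across flats), upright, 66 tall, 80 to 260 g: steel hex socket (26 tall, bore open downward) below a black grip 34 (x) by 18 (y), 40 tall, up to the top: pinch the grip across y. The point is on the axis, half-way up, 33 above the underside; z up; two bore flats face +x and -x, so the bore repeats every 60 degrees of yaw
- key_b_mid (a point): loose socket key, the large one (bore 32 across flats), upright, 66 tall, 80 to 260 g: steel hex socket (26 tall, bore open downward) below a black grip 34 (x) by 18 (y), 40 tall, up to the top: pinch the grip across y. The point is on the axis, half-way up, 33 above the underside; z up; two bore flats face +x and -x, so the bore repeats every 60 degrees of yaw
- key_c_mid (a point): loose socket key, the small one (bore 16 across flats), upright, 66 tall, 80 to 260 g: steel hex socket (26 tall, bore open downward) below a black grip 34 (x) by 18 (y), 40 tall, up to the top: pinch the grip across y. The point is on the axis, half-way up, 33 above the underside; z up; two bore flats face +x and -x, so the bore repeats every 60 degrees of yaw
- reagent: bystander, loose, leave alone: brown glass jar, 48 across, 85 tall; origin at its underside
- tube_rack: bystander, loose, leave alone: orange rack 65 by 115 by 40 with capped tubes up to 56; origin at its underside
- tip_box: bystander, loose, leave alone: blue box with clear lid, 87 by 127 by 59; origin at its underside
- marker: bystander, loose, leave alone: white marker pen lying, 110 long, 13 thick; origin at its underside
- dish: bystander, loose, leave alone: small white bowl, 60 across, 18 tall; origin at its underside
- screwdriver: bystander, loose, leave alone: screwdriver lying on the bench; origin at its underside
- timer: bystander, loose, leave alone: flat grey box 44 by 54 by 22; origin at its underside
Not all that is in view belongs to the job. Leave any blue look-alike of the part that bears key_b_mid alone.

How it is judged:
By the outcome, as a careful person would: the job done as asked, in the order asked, and still so for the second after the job is handed in, while the arm keeps its last pose, push and grip.
It also fails if it takes over 72 s, if anything falls off the work surface, if the arm or the gripper's body presses on something with over 40 N, if the wrist force passes 120 N, or if a joint passes its speed limit or range.

## Working session

There is one attempt and no reset: what is moved stays moved. The work goes in short steps, Python scripts to look and compute and a tool call to move; the robot and the scene stay as the last step left them, time stands still between calls to the robot, and variables do not carry over. Pictures are saved under pics/ and viewed, at most 10 in all, crops included, and the job is handed in when it is done.

Besides the shell and the picture viewer there is one more tool, called in YAML: its name, and indented under it one key for each argument. carry_out: Moves the arm, as the interface text tells. Its arguments: {"type":"object","properties":{"deltas":{"type":"array"},"grip":{"type":"number"},"grip_force":{"type":"number"}},"required":["deltas"]}

```bash
mkdir -p pics; ls; cat > h.py <<'E'
import numpy as np, cv2
from plant import ctrl
from scipy.spatial.transform import Rotation as R
def w2c(cam,st=None):
    m=ctrl.camera_model(cam)
    if cam=='wrist':
        st=st or ctrl.get_state()
        T=np.eye(4);T[:3,:3]=R.from_quat(st['tcp_rot']).as_matrix();T[:3,3]=st['eef_pos']
        return m,T@np.array(m['hand_eye'])
    return m,np.linalg.inv(np.array(m['extrinsics']))
def ray(m,uv):
    K=np.array(m['intrinsics']);d=np.array([(uv[0]-K[0,2])/K[0,0],(uv[1]-K[1,2])/K[1,1]])
    s=d.copy()
    for _ in range(10): s=d/(1+m['k1']*(s@s))
    return np.array([*s,1])
def at_z(m,C,uv,z):
    d=C[:3,:3]@ray(m,uv);o=C[:3,3];return o+d*(z-o[2])/d[2]
def at_d(m,C,uv,dep): return C[:3,:3]@(ray(m,uv)*dep)+C[:3,3]
def cloud(m,C,dep):
    K=np.array(m['intrinsics']);v,u=np.mgrid[:400,:640]
    D=np.stack([(u-K[0,2])/K[0,0],(v-K[1,2])/K[1,1]],-1);S=D.copy()
    for _ in range(10): S=D/(1+m['k1']*(S**2).sum(-1,keepdims=True))
    P=np.concatenate([S,np.ones((400,640,1))],-1)*dep[...,None]
    return P@C[:3,:3].T+C[:3,3]
def proj(m,C,p):
    q=np.linalg.inv(C)@np.array([*p,1]);s=q[:2]/q[2];s=s*(1+m['k1']*(s@s));K=np.array(m['intrinsics'])
    return s*[K[0,0],K[1,1]]+K[:2,2]
E
cat > a.py <<'E'
from h import *
print(ctrl.get_state())
for c in ['top','side']:
    im,d=ctrl.read_camera(c);cv2.imwrite(f'pics/{c}0.png',im[...,::-1]);np.save(c+'.npy',d)
    m,C=w2c(c);print(c,C[:3,3],C[:3,2],m['intrinsics'],m['k1'])
    P=cloud(m,C,d)
    for n in ['nut','slot','plate_mid','parking','tray','key_a_mid','mixer','head_stand']+(['reagent','tube_rack','tip_box'] if c=='top' else []):
        for f in ctrl.find_in(c,n)[:5]:
            u,v=np.round(f['uv']).astype(int);print(n,round(f['score'],2),u,v,P[v,u].round(3))
E
python3 a.py
```

```text
pics
{'time': 0.0, 'qpos': array([-1.25500795e+00,  2.87148679e-01,  1.57818081e+00, -2.28060798e-05,
        1.27858134e+00, -1.50047930e-01]), 'dq': array([-3.09180511e-04, -3.52529545e-04, -1.80679791e-04,  4.82889572e-05,
       -3.30274594e-05, -3.11688027e-04]), 'joint_efforts': array([-1.45182912e-04, -4.05985057e+01, -2.92622674e+01, -1.72472337e-04,
        5.85464193e-03,  2.83941191e-07]), 'eef_pos': array([ 0.30295975, -0.60239988,  0.2068565 ]), 'tcp_rot': array([ 9.72995562e-01,  2.30820910e-01, -1.06822313e-04, -1.15420630e-03]), 'contact_force': array([-0.2959965 ,  0.57375193, -0.93157582]), 'wrist_torque': array([0.03732932, 0.00751287, 0.0314622 ]), 'finger_force': 0.0, 'opening': 0.9998375747088348}
top [0.47063111 0.05083103 1.00366524] [ 0.12384372 -0.00481945 -0.99229003] [[382.44268772   0.         320.73644993]
 [  0.         382.44268772 198.13696721]
 [  0.           0.           1.        ]] -0.0915493264728935
nut 0.92 357 183 [ 0.624 -0.045  0.063]
nut 0.33 254 131 [0.757 0.208 0.087]
slot 0.84 357 184 [ 0.622 -0.045  0.061]
plate_mid 0.59 358 183 [ 0.62
[... 601 characters left out ...]
66366965] [[393.75260241   0.         313.25134887]
 [  0.         393.75260241 194.67701821]
 [  0.           0.           1.        ]] -0.04112193992043502
nut 0.65 335 252 [ 0.622 -0.122  0.06 ]
slot 0.86 339 251 [ 0.631 -0.125  0.067]
slot 0.68 257 209 [0.431 0.07  0.012]
slot 0.52 353 380 [ 0.639 -0.383  0.025]
plate_mid 0.65 251 340 [ 0.464 -0.335  0.085]
parking 0.86 258 359 [ 0.471 -0.345  0.034]
parking 0.64 325 149 [0.617 0.278 0.051]
tray 0.57 294 164 [0.523 0.269 0.006]
key_a_mid 0.79 260 148 [0.425 0.289 0.053]
key_a_mid 0.45 258 212 [0.433 0.064 0.007]
mixer 0.75 341 250 [ 0.635 -0.123  0.068]
mixer 0.43 326 149 [0.619 0.276 0.053]
head_stand 0.76 400 280 [ 0.752 -0.192  0.049]
```

```bash
python3 - <<'E'
import cv2
a=cv2.imread('pics/top0.png')[90:310,110:510];cv2.imwrite('pics/t1.png',cv2.resize(a,(800,440),interpolation=cv2.INTER_CUBIC))
b=cv2.imread('pics/side0.png')[100:400,180:480];cv2.imwrite('pics/s1.png',cv2.resize(b,(600,600),interpolation=cv2.INTER_CUBIC))
E
```

```text
(no output)
```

View pics/t1.png

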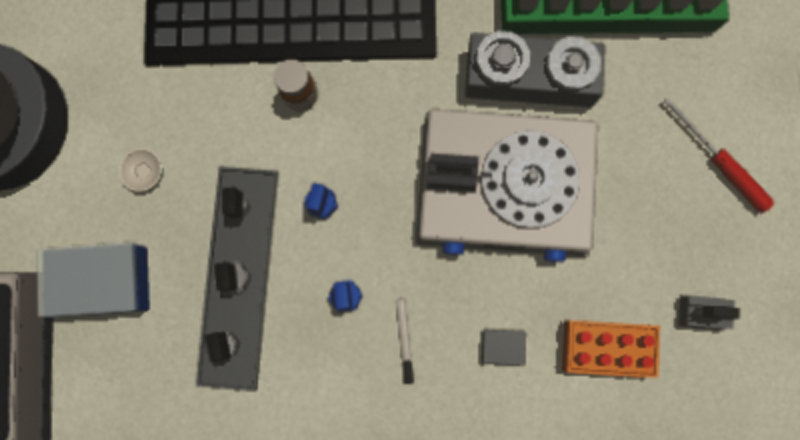

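View pics/s1.png

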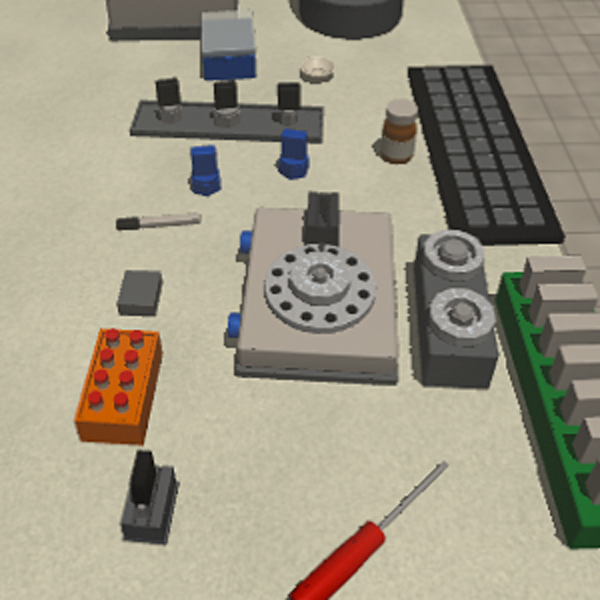

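The top crop shows the plate in its parking block at (710,312). The three black-gripped keys on the tray are at (235,200), (230,275) and (220,345). The two blue look-alikes on the bench, (320,200) and (345,295), are to be left alone. The lock block is at (455,172) and the rotor nut at (532,175). The rotor nut looks like the smallest of the three, with the larger ones on the spare heads.

```bash
cat > b.py <<'E'
from h import *
for c in ['top','side']:
    m,C=w2c(c);P=cloud(m,C,np.load(c+'.npy'))
    def seg(name,x0,x1,y0,y1,z0,z1):
        s=(P[...,0]>x0)&(P[...,0]<x1)&(P[...,1]>y0)&(P[...,1]<y1)&(P[...,2]>z0)&(P[...,2]<z1)
        q=P[s]
        if len(q)<4: print(c,name,'none');return
        r=cv2.minAreaRect(q[:,:2].astype(np.float32)*1000);print(c,name,len(q),np.round(r[0],1),np.round(r[1],1),round(r[2],1),'z',np.percentile(q[:,2],[5,50,95]).round(4))
    seg('platetop',.40,.52,-.40,-.25,.075,.1)
    seg('parktop',.40,.52,-.40,-.25,.027,.04)
    seg('housing',.5,.75,-.2,.15,.042,.054)
    seg('block',.5,.75,.02,.15,.078,.092)
    seg('rotor head',.55,.70,-.15,.02,.074,.09)
    seg('tray',.35,.68,.2,.34,.004,.015)
    for i,x in enumerate([.43,.52,.61]): seg('key%d'%i,x-.045,x+.04,.22,.33,.066,.08); seg('sock%d'%i,x-.045,x+.04,.22,.33,.02,.034)
    for i,y in enumerate([-.13,-.05]): seg('stand nut',.7,.81,y-.04,y+.04,.075,.09)
E
python3 b.py
```

```text
top platetop 86 [ 460.4 -318.6] [33.4 14.3] 81.6 z [0.0789 0.0842 0.0868]
top parktop 238 [ 460.1 -319.8] [62.8 37.5] 82.2 z [0.0309 0.0341 0.0377]
top housing 3437 [632.2 -22.4] [223.6 351.5] 6.2 z [0.0458 0.0501 0.0529]
top block 91 [643.7  28.5] [17.2 36.4] 88.9 z [0.0796 0.084  0.0867]
top rotor head 738 [633.3 -51.7] [143.4  65.2] 89.7 z [0.0759 0.0794 0.0855]
top tray 2530 [517.9 271.6] [135.3 323.2] 89.7 z [0.0044 0.0068 0.0129]
top key0 110 [433.8 302.6] [33.5 19.1] 13.9 z [0.0681 0.0716 0.0739]
top sock0 37 [436.7 290.6] [28.9 10.3] 11.3 z [0.0219 0.03   0.0333]
top key1 106 [520.3 292.4] [33.3 18.8] 7.0 z [0.0685 0.0719 0.0743]
top sock1 70 [515.9 289.1] [30.6 41.6] 29.4 z [0.0216 0.0313 0.0334]
top key2 107 [611.9 284.3] [33.  17.9] 0.1 z [0.0674 0.0716 0.0748]
top sock2 12 [615.  274.5] [22.   4.5] 2.5 z [0.0215 0.0284 0.0323]
top stand nut 371 [ 777.1 -130. ] [65.4 79.6] 0.5 z [0.0762 0.0793 0.0839]
top stand nut 326 [781.3 -58.4] [56.2 63.2] 0.7 z [0.0763 0.0797 0.085 ]
side platetop 168 [ 460.5 -320.8] [35.7 14.2] 83.1 z [0.0774 0.0829 0.0849]
side parktop 455 [ 457.  
[... 212 characters left out ...]
 718 [636.4 -52.7] [147.2  66.1] 87.7 z [0.075  0.0776 0.0836]
side tray 1185 [522.1 288. ] [ 83.8 288.2] 84.6 z [0.0043 0.0064 0.0124]
side key0 51 [435.6 300.3] [23.  32.6] 87.5 z [0.0669 0.0707 0.0729]
side sock0 50 [436.2 292.7] [30.3 14.4] 3.2 z [0.0209 0.0262 0.0332]
side key1 57 [521.4 291.3] [32.5 21.1] 2.7 z [0.0669 0.0701 0.0727]
side sock1 75 [520.6 282.5] [24.4 37.3] 85.6 z [0.0213 0.0289 0.0333]
side key2 54 [615.2 283. ] [21.2 32.2] 87.3 z [0.0667 0.0702 0.0732]
side sock2 31 [616.6 276.5] [23.7 11. ] 11.3 z [0.0207 0.0276 0.0335]
side stand nut 388 [ 777.4 -130.2] [62.6 79.4] 1.4 z [0.0753 0.0769 0.0821]
side stand nut 284 [782.4 -59.6] [54.6 60.7] 0.7 z [0.0755 0.0774 0.0827]
```

```bash
cat > plan.py <<'E'
from h import *
import sys
def plan(tx,ty,tz,pinch_deg,st=None,step=.06,ang=10.5,show=True):
    "pinch_deg: world angle of tool y (mod 180)"
    st=st or ctrl.get_state();Rm=R.from_quat(st['tcp_rot']);p=np.array(st['eef_pos'])
    M=Rm.as_matrix();cur=np.degrees(np.arctan2(M[1,1],M[0,1]))
    d=(pinch_deg-cur+90)%180-90
    t=np.radians(cur+d);y=np.array([np.cos(t),np.sin(t),0]);z=np.array([0,0,-1.]);T=R.from_matrix(np.array([np.cross(y,z),y,z]).T)
    dp=Rm.inv().apply(np.array([tx,ty,tz])-p);rv=(Rm.inv()*T).as_rotvec()
    n=int(max(np.ceil(np.linalg.norm(dp)/step),np.ceil(np.degrees(np.linalg.norm(rv))/ang),1))
    if show: print('p',p.round(4),'yaw',cur.round(2),'turn',round(d,1),'q6',st['qpos'][5].round(2),'F',st['contact_force'].round(1),'t',st['time'],'| dp',dp.round(4).tolist(),'rv',rv.round(3).tolist(),'n',n)
    return dp,rv,n,T.as_quat()
if __name__=='__main__': plan(*map(float,sys.argv[1:5]))
E
python3 plan.py .460 -.3195 .20 -8.2; python3 -c "
from h import *;print(np.array(ctrl.camera_model('wrist')['hand_eye']).round(3),ctrl.camera_model('wrist')['intrinsics'])"
```

```text
p [ 0.3032 -0.6031  0.2083] yaw -63.31 turn 55.1 q6 -0.15 F [ 0.3 -0.3 -0.1] t 1.05 | dp [0.2675, -0.1829, 0.0083] rv [0.0, 0.0, -0.962] n 6
[[ 0.001 -0.964 -0.266  0.067]
 [ 1.     0.001  0.001  0.001]
 [-0.001 -0.266  0.964 -0.166]
 [ 0.     0.     0.     1.   ]] [[305.26315869   0.         316.08100757]
 [  0.         305.26315869 198.80051724]
 [  0.           0.           1.        ]]
```

carry_out:
  deltas: [0.047, -0.032, 0, 0, 0, -0.18, 0.094, -0.064, 0, 0, 0, -0.36, 0.141, -0.096, 0, 0, 0, -0.54, 0.188, -0.128, 0, 0, 0, -0.72, 0.235, -0.16, 0, 0, 0, -0.9]
  grip: 100
  grip_force: 60

```text
time: 1.68
eef_pos: [0.442, -0.353, 0.2085]
tcp_rot: [0.774, 0.633, 0.0, 0.0]
contact_force: [0.0, -0.1, -0.4]
opening: 1.001
finger_force: 0.0
```

```bash
python3 plan.py .460 -.3195 .18 -8.2
```

```text
p [ 0.442  -0.353   0.2085] yaw -11.42 turn 3.2 q6 -0.65 F [ 0.  -0.1 -0.4] t 1.675 | dp [0.0364, 0.011, 0.0285] rv [0.001, 0.0, -0.056] n 1
```

carry_out:
  deltas: [0.036, 0.011, 0.028, 0, 0, -0.056, 0.036, 0.011, 0.028, 0, 0, -0.056]

```text
time: 1.92
eef_pos: [0.4592, -0.3181, 0.1778]
tcp_rot: [0.756, 0.654, -0.0, -0.002]
contact_force: [-1.0, -0.5, 0.2]
opening: 1.001
finger_force: 0.0
```

```bash
cat > wseg.py <<'E'
from h import *
def shot(name=None):
    st=ctrl.get_state();im,d=ctrl.read_camera('wrist');m,C=w2c('wrist',st);P=cloud(m,C,d);P[d==0]=9
    if name: cv2.imwrite(f'pics/{name}.png',im[...,::-1])
    return st,im,P,m,C
def seg(P,name,c,r,z0,z1):
    s=(np.abs(P[...,0]-c[0])<r)&(np.abs(P[...,1]-c[1])<r)&(P[...,2]>z0)&(P[...,2]<z1);q=P[s]
    if len(q)<6: print(name,'none');return
    r=cv2.minAreaRect(q[:,:2].astype(np.float32)*1000);v,u=np.where(s)
    print(name,len(q),np.round(r[0],1),np.round(r[1],1),round(r[2],1),'z',q[:,2].min().round(4),np.median(q[:,2]).round(4),q[:,2].max().round(4),'px',u.mean().round(),v.mean().round())
E
python3 - <<'E'
from wseg import *
st,im,P,m,C=shot('w1')
seg(P,'handle',(.46,-.32),.04,.077,.09);seg(P,'park',(.46,-.32),.045,.029,.038)
E
python3 plan.py .460 -.3195 .05 -8.2
```

```text
handle 593 [ 461.3 -321.3] [33.1 13.4] 81.9 z 0.0774 0.0838 0.0858 px 320.0 195.0
park 1342 [ 461.3 -321.9] [60.1 37. ] 82.8 z 0.0292 0.0338 0.0377 px 320.0 180.0
p [ 0.4593 -0.3202  0.1793] yaw -8.42 turn 0.2 q6 -0.64 F [-1.1 -0.7 -1. ] t 1.975 | dp [0.0007, 0.0008, 0.1292] rv [-0.002, -0.001, -0.004] n 3
```

View pics/w1.png

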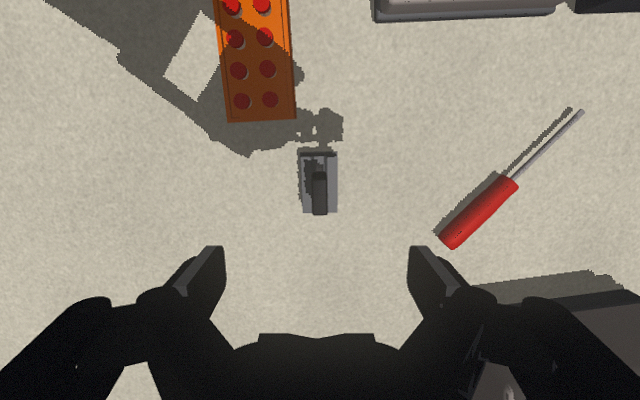

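The wrist view shows the plate handle at (320,195), centred between the open fingers. The tube rack and screwdriver are clear of the path.

carry_out:
  deltas: [0, 0.002, 0.045, 0, 0, 0, 0, 0.002, 0.09, 0, 0, 0, 0, 0.002, 0.12, 0, 0, 0, 0, 0.002, 0.129, 0, 0, 0, 0, 0.002, 0.129, 0, 0, 0]

```text
time: 2.6
eef_pos: [0.4615, -0.3231, 0.0519]
tcp_rot: [0.758, 0.652, -0.0, 0.0]
contact_force: [-0.2, 0.1, -0.1]
opening: 1.002
finger_force: 0.0
```

carry_out:
  deltas: [0, 0, 0, 0, 0, 0, 0, 0, 0, 0, 0, 0, 0, 0, 0, 0, 0, 0, 0, 0, 0, 0, 0, 0, 0, 0, 0, 0, 0, 0]
  grip: 0
  grip_force: 60

```text
time: 3.22
eef_pos: [0.4618, -0.3222, 0.0519]
tcp_rot: [0.758, 0.653, 0.0, 0.001]
contact_force: [0.1, 0.2, 3.1]
opening: 0.14
finger_force: 61.3
```

carry_out:
  deltas: [0, 0, -0.03, 0, 0, 0, 0, 0, -0.08, 0, 0, 0, 0.02, 0.01, -0.13, 0, 0, 0, 0.06, 0.03, -0.17, 0, 0, 0, 0.11, 0.054, -0.185, 0, 0, 0]

```text
time: 3.85
eef_pos: [0.5325, -0.2213, 0.2396]
tcp_rot: [0.758, 0.652, 0.001, 0.003]
contact_force: [0.6, -1.6, -1.4]
opening: 0.141
finger_force: 60.9
```

carry_out:
  deltas: [0.05, 0.025, 0, 0, 0, 0, 0.1, 0.05, 0, 0, 0, 0, 0.15, 0.075, 0, 0, 0, 0, 0.175, 0.085, 0, 0, 0, 0, 0.175, 0.085, 0, 0, 0, 0]

```text
time: 4.47
eef_pos: [0.6413, -0.0586, 0.235]
tcp_rot: [0.757, 0.654, -0.001, -0.001]
contact_force: [0.5, 0.0, -1.6]
opening: 0.141
finger_force: 60.9
```

```bash
python3 - <<'E'
from wseg import *
st,im,P,m,C=shot('w2')
print(st['eef_pos'],st['contact_force'],st['opening'])
seg(P,'block',(.645,.055),.045,.079,.089)
seg(P,'housing',(.645,.1),.12,.046,.054)
for f in ctrl.find_in('wrist','slot'): print(f, at_z(m,C,f['uv'],.084))
np.save('w2.npy',P)
E
```

```text
[ 0.64125339 -0.05858814  0.23497945] [ 0.47192984  0.04812052 -1.63912808] 0.1412902248631056
block 792 [645.7  21.7] [25.4 37.1] 86.3 z 0.0791 0.0836 0.086 px 309.0 99.0
housing 6548 [660.   13.4] [ 67.6 203.9] 89.7 z 0.0461 0.0498 0.054 px 307.0 112.0
{'uv': [309.9, 151.5], 'score': 0.81} [ 0.63867942 -0.02833253  0.084     ]
```

View pics/w2.png

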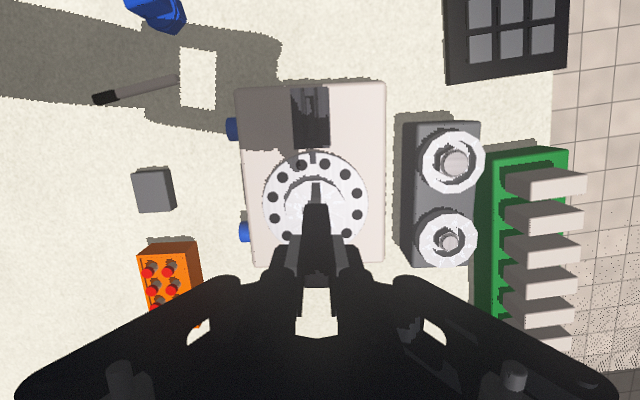

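```bash
python3 - <<'E'
from wseg import *
P=np.load('w2.npy')
seg(P,'block',(.644,.007),.045,.079,.089)
seg(P,'floor',(.644,.007),.03,.05,.06)
seg(P,'housing',(.635,-.02),.12,.046,.053)
m,C=w2c('top');T=cloud(m,C,np.load('top.npy'))
seg(T,'Tblock',(.644,.007),.04,.079,.089)
seg(T,'Thead',(.635,-.091),.04,.075,.09)
seg(T,'Tnut',(.635,-.091),.014,.080,.09)
m,C=w2c('side');T=cloud(m,C,np.load('side.npy'))
seg(T,'Sblock',(.644,.007),.04,.077,.089)
seg(T,'Shead',(.635,-.091),.04,.073,.09)
im=cv2.imread('pics/w2.png')[70:220,225:405];cv2.imwrite('pics/w2c.png',cv2.resize(im,None,fx=4,fy=4,interpolation=cv2.INTER_CUBIC))
E
```

```text
block 1841 [644.1   4.4] [59.3 37.1] 84.8 z 0.0791 0.0836 0.0862 px 310.0 117.0
floor 790 [643.9   7.1] [59.7 59.9] 89.7 z 0.05 0.0525 0.0595 px 311.0 116.0
housing 12294 [653.  -54.7] [188.3 198. ] 84.6 z 0.046 0.0498 0.053 px 313.0 144.0
Tblock 303 [642.5   7.3] [59.9 37.5] 84.7 z 0.0792 0.0839 0.0885 px 336.0 175.0
Thead 498 [633.1 -90.9] [64.8 65.4] 88.8 z 0.0752 0.0786 0.0861 px 376.0 178.0
Tnut 26 [637.9 -92.6] [20.5 24.1] 13.2 z 0.0803 0.0824 0.0861 px 376.0 177.0
Sblock 253 [644.2   5.5] [62.6 36.9] 84.3 z 0.0773 0.0824 0.0857 px 341.0 205.0
Shead 524 [634.8 -92.9] [66.8 66.1] 87.7 z 0.0731 0.0772 0.0839 px 340.0 237.0
```

View pics/w2c.png

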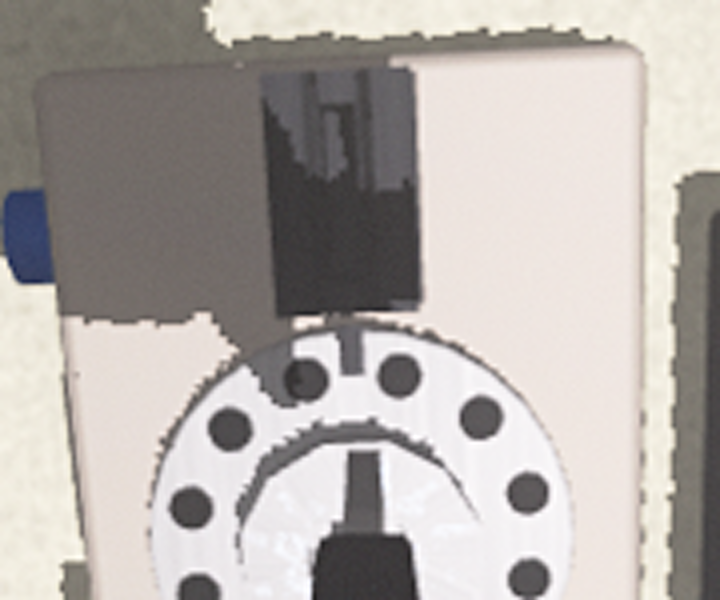

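```bash
python3 - <<'E'
from wseg import *
P=np.load('w2.npy')
st=ctrl.get_state();Q=R.from_quat(st['tcp_rot']).inv().apply((P-st['eef_pos']).reshape(-1,3))
s=(abs(Q[:,0])<.03)&(abs(Q[:,1])<.009)&(Q[:,2]>-.038)&(Q[:,2]<-.027)
for lo,hi in [(-.037,-.027)]:
    q=Q[s];print(len(q),q.min(0).round(4),q.max(0).round(4),np.median(q,0).round(4))
for z in np.arange(-.04,.06,.005):
    k=(abs(Q[:,0])<.03)&(abs(Q[:,1])<.009)&(abs(Q[:,2]-z)<.0025)
    if k.sum()>5: print(z.round(3),k.sum(),Q[k,0].min().round(4),Q[k,0].max().round(4),np.percentile(Q[k,1],[2,98]).round(4))
E
python3 plan.py .6438 .0055 .155 -5.3
```

```text
1863 [-0.0143 -0.009  -0.0379] [ 0.0198  0.0089 -0.027 ] [ 0.0057  0.0003 -0.0317]
-0.04 95 0.0025 0.0133 [-0.0087  0.0086]
-0.035 220 -0.013 0.0189 [-0.0084  0.0086]
-0.03 1630 -0.0143 0.0198 [-0.0064  0.0068]
-0.025 100 0.012 0.0197 [-0.0081  0.0071]
-0.02 88 0.0175 0.0196 [-0.006   0.0067]
-0.015 83 0.0172 0.0197 [-0.0062  0.0066]
-0.01 73 0.0174 0.0198 [-0.0063  0.0069]
-0.005 60 0.0179 0.0198 [-0.0063  0.0063]
-0.0 61 0.0178 0.0196 [-0.0061  0.0068]
0.005 94 0.0172 0.0225 [-0.0057  0.006 ]
0.01 22 0.0221 0.0225 [-0.0028  0.0025]
0.015 18 0.0219 0.0225 [-0.0029  0.0026]
0.02 21 0.0219 0.0226 [-0.0024  0.0026]
0.025 15 0.022 0.0224 [-0.0025  0.0027]
0.03 17 0.0221 0.0225 [-0.0023  0.0027]
0.035 13 0.0221 0.0225 [-0.0026  0.0028]
0.04 15 0.022 0.0225 [-0.0027  0.0026]
0.045 15 0.0222 0.0224 [-0.0028  0.0027]
p [ 0.6406 -0.0608  0.2353] yaw -8.51 turn 3.2 q6 -0.1 F [ 0.2 -0.4 -1.2] t 4.575 | dp [0.0661, -0.0065, 0.0803] rv [-0.002, 0.0, -0.056] n 2
```

carry_out:
  deltas: [0.03, -0.003, 0.03, 0, 0, -0.028, 0.06, -0.006, 0.06, 0, 0, -0.056, 0.064, -0.006, 0.084, 0, 0, -0.056, 0.064, -0.006, 0.084, 0, 0, -0.056]

```text
time: 5.08
eef_pos: [0.6424, 0.0029, 0.1493]
tcp_rot: [0.74, 0.673, -0.002, -0.002]
contact_force: [1.0, 0.7, -0.3]
opening: 0.139
finger_force: 60.9
```

```bash
cat > rel.py <<'E'
from wseg import *
ps=[]
for i in range(4):
    st,im,P,m,C=shot('w3' if i==3 else None);ps.append(st['eef_pos'])
    M=ctrl.camera_model('wrist');H=np.array(M['hand_eye']);_,d=None,None
    Q=R.from_quat(st['tcp_rot']).inv().apply((P-st['eef_pos']).reshape(-1,3)).reshape(P.shape)
    tz=st['eef_pos'][2]
    # height-like: tool z of block top
    s=(abs(Q[...,0])<.045)&(abs(Q[...,1])<.03)&(P[...,2]>.078)&(P[...,2]<.089)
    q=Q[s];r=cv2.minAreaRect(q[:,:2].astype(np.float32)*1000)
    b=(abs(Q[...,0]-.0225)<.004)&(abs(Q[...,1])<.009)&(Q[...,2]>.012)&(Q[...,2]<.045)
    print('block',np.round(r[0],2),np.round(r[1],1),round(r[2],1),'xmax',np.percentile(q[:,0],99.5).round(4),'ytop',np.percentile(q[:,1],[.5,99.5]).round(4),'zt',np.median(q[:,2]).round(4),'blade',b.sum(),np.median(Q[b][:,:2],0).round(4))
print(np.mean(ps,0).round(4),np.std(ps,0).round(4))
E
python3 rel.py; python3 plan.py .6436 .003 .15 -5.3; python3 -c "
import cv2;im=cv2.imread('pics/w3.png')[60:260,210:430];cv2.imwrite('pics/w3c.png',cv2.resize(im,None,fx=3,fy=3,interpolation=cv2.INTER_CUBIC))"
```

```text
block [2.77 1.99] [59. 37.] 0.0 xmax 0.0322 ytop [-0.0164  0.0204] zt 0.0655 blade 110 [ 0.02   -0.0002]
block [2.66 0.29] [59.8 37.1] 0.1 xmax 0.0324 ytop [-0.0181  0.0186] zt 0.0677 blade 109 [ 0.02   -0.0002]
block [ 2.77 -0.98] [59.9 37. ] 0.2 xmax 0.0326 ytop [-0.0193  0.0175] zt 0.0693 blade 108 [ 0.02   -0.0002]
block [ 2.48 -1.76] [60.4 37.1] 0.1 xmax 0.0325 ytop [-0.02    0.0167] zt 0.0701 blade 110 [ 0.02   -0.0002]
[0.6441 0.0024 0.1519] [0.0012 0.0003 0.0017]
p [0.6457 0.0023 0.1543] yaw -5.41 turn 0.1 q6 -0.06 F [ 0.5  0.4 -0.7] t 5.275 | dp [0.0005, -0.0022, 0.0043] rv [0.003, 0.0, -0.002] n 1
```

View pics/w3c.png

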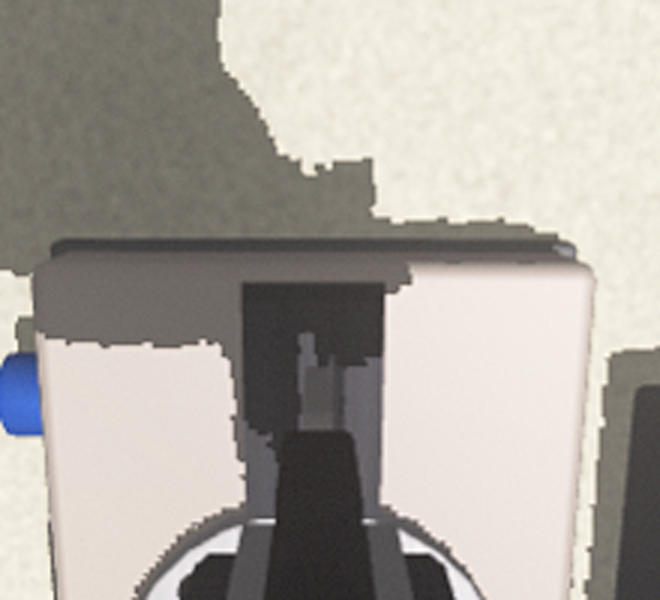

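carry_out:
  deltas: [0, 0, 0, 0, 0, 0, 0, 0, 0, 0, 0, 0, 0, 0, 0, 0, 0, 0, 0, 0, 0, 0, 0, 0, 0, 0, 0, 0, 0, 0]

```text
time: 5.9
eef_pos: [0.6447, 0.0036, 0.1522]
tcp_rot: [0.739, 0.674, -0.0, -0.0]
contact_force: [0.6, 0.7, -1.6]
opening: 0.136
finger_force: 60.9
```

```bash
cat >> rel.py <<'E'
for z in np.arange(-.04,.06,.01):
    k=(abs(Q[...,0])<.03)&(abs(Q[...,1])<.009)&(abs(Q[...,2]-z)<.0025)
    if k.sum()>5: print(z.round(3),k.sum(),Q[k][:,0].min().round(4),Q[k][:,0].max().round(4),np.percentile(Q[k][:,1],[2,98]).round(4))
E
python3 rel.py; python3 plan.py .6436 .003 .15 -5.3
```

```text
block [ 1.74 -0.65] [59.2 37.1] 0.1 xmax 0.0312 ytop [-0.019   0.0178] zt 0.0684 blade 111 [ 0.02   -0.0002]
block [ 1.78 -0.61] [59. 37.] 0.1 xmax 0.0312 ytop [-0.019   0.0177] zt 0.0684 blade 109 [ 0.02   -0.0002]
block [ 1.83 -0.63] [59. 37.] 0.0 xmax 0.0312 ytop [-0.019   0.0177] zt 0.0685 blade 108 [ 0.02   -0.0002]
block [ 1.93 -0.69] [58.9 37.1] 0.1 xmax 0.0312 ytop [-0.019   0.0177] zt 0.0684 blade 110 [ 0.0201 -0.0002]
[0.6447 0.0036 0.1522] [0. 0. 0.]
-0.04 88 0.004 0.0108 [-0.0089  0.0088]
-0.03 1438 -0.0164 0.0178 [-0.0063  0.0065]
-0.02 84 0.0151 0.0174 [-0.0067  0.0064]
-0.01 73 0.0148 0.0174 [-0.0066  0.0065]
0.0 62 0.0155 0.0174 [-0.0068  0.0064]
0.01 17 0.0197 0.0203 [-0.0032  0.002 ]
0.02 19 0.0199 0.0203 [-0.0031  0.0023]
0.03 19 0.0195 0.0204 [-0.0029  0.0024]
0.04 11 0.0199 0.0203 [-0.0029  0.0025]
p [0.6447 0.0036 0.1522] yaw -5.33 turn 0.0 q6 -0.06 F [ 0.8 -0.3 -0.7] t 6.1 | dp [-0.0007, -0.001, 0.0022] rv [-0.0, -0.0, -0.0] n 1
```

carry_out:
  deltas: [0.001, -0.0004, 0.008, 0, 0, 0, 0.0012, -0.0004, 0.014, 0, 0, 0, 0.0012, -0.0004, 0.02, 0, 0, 0, 0.0012, -0.0004, 0.026, 0, 0, 0, 0.0012, -0.0004, 0.03, 0, 0, 0]
  grip_force: 90

```text
time: 6.72
eef_pos: [0.6442, 0.0048, 0.1215]
tcp_rot: [0.739, 0.673, -0.0, -0.0]
contact_force: [-0.3, 0.1, -1.2]
opening: 0.128
finger_force: 91.9
```

```bash
python3 plan.py .6447 .0046 .102 -5.3
```

```text
p [0.6442 0.0048 0.1215] yaw -5.33 turn 0.0 q6 -0.06 F [-0.3  0.1 -1.2] t 6.725 | dp [-0.0001, 0.0005, 0.0195] rv [-0.001, -0.0, -0.001] n 1
```

Blade about 10 mm in with no contact force; continue down.

carry_out:
  deltas: [0, 0, 0.006, 0, 0, 0, 0, 0, 0.011, 0, 0, 0, 0, 0, 0.016, 0, 0, 0, 0, 0, 0.019, 0, 0, 0, 0, 0, 0.019, 0, 0, 0]

```text
time: 7.35
eef_pos: [0.6442, 0.0048, 0.1028]
tcp_rot: [0.739, 0.673, -0.0, -0.0]
contact_force: [-0.5, 0.3, -1.7]
opening: 0.13
finger_force: 91.9
```

```bash
python3 plan.py .6447 .0046 .102 -5.3
```

```text
p [0.6442 0.0048 0.1028] yaw -5.33 turn 0.0 q6 -0.06 F [-0.5  0.3 -1.7] t 7.35 | dp [-0.0001, 0.0005, 0.0008] rv [-0.001, -0.0, -0.001] n 1
```

carry_out:
  deltas: [0, 0, 0.001, 0, 0, 0, 0, 0, 0.002, 0, 0, 0, 0, 0, 0.003, 0, 0, 0, 0, 0, 0.003, 0, 0, 0]

```text
time: 7.85
eef_pos: [0.6452, 0.0047, 0.102]
tcp_rot: [0.739, 0.673, 0.001, 0.001]
contact_force: [-1.9, 0.1, 5.2]
opening: 0.131
finger_force: 92.8
```

carry_out:
  deltas: [0, 0, -0.002, 0, 0, 0, 0, 0, -0.002, 0, 0, 0, 0, 0, -0.002, 0, 0, 0, 0, 0, -0.002, 0, 0, 0]
  grip: 70

```text
time: 8.35
eef_pos: [0.6443, 0.0048, 0.1019]
tcp_rot: [0.739, 0.673, -0.0, -0.0]
contact_force: [-0.9, -0.3, 0.5]
opening: 0.701
finger_force: 0.0
```

carry_out:
  deltas: [0, 0, -0.03, 0, 0, 0, 0, 0, -0.06, 0, 0, 0, 0, 0, -0.1, 0, 0, 0, 0.03, 0, -0.13, 0, 0, 0.15, 0.08, 0, -0.13, 0, 0, 0.3]

```text
time: 8.98
eef_pos: [0.6541, 0.0839, 0.2367]
tcp_rot: [0.834, 0.552, 0.003, 0.002]
contact_force: [0.4, 0.3, 0.3]
opening: 0.702
finger_force: 0.0
```

```bash
python3 plan.py .614 .284 .23 90
```

```text
p [0.6541 0.0839 0.2367] yaw -22.97 turn -67.0 q6 0.38 F [0.4 0.3 0.3] t 8.975 | dp [0.1686, -0.115, 0.0063] rv [0.005, -0.007, 1.17] n 7
```

carry_out:
  deltas: [0.034, -0.023, 0, 0, 0, 0.17, 0.068, -0.046, 0, 0, 0, 0.34, 0.101, -0.069, 0, 0, 0, 0.51, 0.135, -0.092, 0.004, 0, 0, 0.68, 0.169, -0.115, 0.006, 0, 0, 0.85]

```text
time: 9.6
eef_pos: [0.6098, 0.2858, 0.2258]
tcp_rot: [0.987, 0.16, -0.0, 0.0]
contact_force: [-0.4, -0.4, 0.3]
opening: 0.699
finger_force: 0.0
```

carry_out:
  deltas: [0, 0, 0, 0, 0, 0.16, 0, 0, 0, 0, 0, 0.32, 0, 0, 0, 0, 0, 0.32, 0, 0, 0, 0, 0, 0.32, 0, 0, 0, 0, 0, 0.32]

```text
time: 10.22
eef_pos: [0.6104, 0.2844, 0.2262]
tcp_rot: [1.0, 0.004, 0.0, -0.0]
contact_force: [-0.8, -0.5, -0.1]
opening: 0.699
finger_force: 0.0
```

```bash
cat > keys.py <<'E'
from wseg import *
st,im,P,m,C=shot('w4')
for n,c in [('k2',(.614,.284)),('k1',(.521,.292))]:
    seg(P,n+' top',c,.035,.066,.08)
    for z in (.02,.026): seg(P,n+' sock',c,.035,z,z+.014)
m2,C2=w2c('side');S=cloud(m2,C2,np.load('side.npy'))
for n,c in [('k0',(.435,.30)),('k1',(.521,.290)),('k2',(.614,.284))]: seg(S,'side '+n,c,.033,.014,.032)
E
python3 keys.py;python3 plan.py .614 .284 .05 90
```

```text
k2 top 515 [614.1 282.3] [34.2 17.1] 0.2 z 0.0663 0.0717 0.0739 px 317.0 175.0
k2 sock 24 [613.6 282.1] [24.7  8.8] 87.3 z 0.0206 0.0273 0.0328 px 315.0 169.0
k2 sock 27 [620.3 282.4] [23.2 22.1] 87.3 z 0.0263 0.0323 0.0378 px 315.0 164.0
k1 top 433 [520.9 290.1] [34.  18.1] 7.4 z 0.0661 0.0717 0.0737 px 309.0 255.0
k1 sock 408 [523.4 289.6] [42.8 36.5] 86.2 z 0.02 0.0316 0.0339 px 311.0 237.0
k1 sock 355 [523.5 290.2] [41.4 35.4] 89.8 z 0.026 0.032 0.04 px 311.0 238.0
side k0 63 [435.8 291.3] [31.1 17.3] 3.2 z 0.0142 0.0241 0.0318 px 265.0 156.0
side k1 85 [520.6 282.5] [24.4 37.3] 85.6 z 0.0144 0.0258 0.032 px 293.0 157.0
side k2 37 [615.7 276.3] [22.8 11. ] 11.3 z 0.0146 0.0241 0.0314 px 324.0 157.0
p [0.6104 0.2844 0.2262] yaw -89.51 turn -0.5 q6 1.85 F [-0.6  0.5 -0.1] t 10.275 | dp [0.0036, 0.0005, 0.1762] rv [-0.0, 0.0, 0.008] n 3
```

View pics/w4.png

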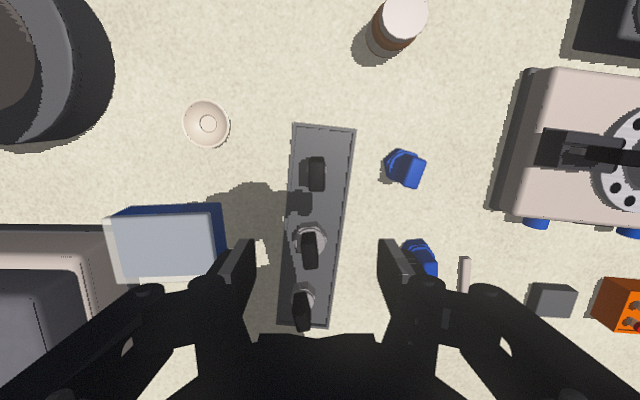

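The wrist view shows the three keys at (316,175), (310,245) and (303,308). Their sockets measure about 25 (far, small), 43 (middle, large) and ~34 (near, medium). The rotor nut looked smallest, so I take the small key first.

carry_out:
  deltas: [0.0036, 0.0014, 0.05, 0, 0, 0.004, 0.0036, 0.0014, 0.1, 0, 0, 0.004, 0.0036, 0.0014, 0.145, 0, 0, 0.004, 0.0036, 0.0014, 0.175, 0, 0, 0.004, 0.0036, 0.0014, 0.186, 0, 0, 0.004]

```text
time: 10.9
eef_pos: [0.6124, 0.2826, 0.0375]
tcp_rot: [1.0, 0.002, -0.002, 0.001]
contact_force: [0.3, -0.1, -0.1]
opening: 0.701
finger_force: 0.0
```

carry_out:
  deltas: [0, 0, 0, 0, 0, 0, 0, 0, 0, 0, 0, 0, 0, 0, 0, 0, 0, 0, 0, 0, 0, 0, 0, 0, 0, 0, 0, 0, 0, 0]

```text
time: 11.52
eef_pos: [0.6141, 0.2833, 0.0407]
tcp_rot: [1.0, 0.002, 0.0, -0.0]
contact_force: [-0.2, 0.4, -0.2]
opening: 0.698
finger_force: 0.0
```

carry_out:
  deltas: [0, 0, 0, 0, 0, 0, 0, 0, 0, 0, 0, 0, 0, 0, 0, 0, 0, 0, 0, 0, 0, 0, 0, 0, 0, 0, 0, 0, 0, 0]
  grip: 0
  grip_force: 90

```text
time: 12.15
eef_pos: [0.6142, 0.2833, 0.0405]
tcp_rot: [1.0, 0.002, 0.0, -0.0]
contact_force: [0.4, 0.6, 1.4]
opening: 0.177
finger_force: 88.3
```

carry_out:
  deltas: [0, 0, -0.02, 0, 0, 0, 0, 0, -0.06, 0, 0, 0, 0, 0, -0.11, 0, 0, 0, -0.005, 0.03, -0.15, 0, 0, 0.02, -0.01, 0.075, -0.165, 0, 0, 0.04]

```text
time: 12.78
eef_pos: [0.6056, 0.2085, 0.2105]
tcp_rot: [1.0, -0.017, 0.004, -0.001]
contact_force: [-0.2, -0.7, -0.6]
opening: 0.173
finger_force: 88.3
```

carry_out:
  deltas: [-0.005, 0.055, 0, 0, 0, 0.02, -0.01, 0.11, 0, 0, 0, 0.04, -0.015, 0.165, 0, 0, 0, 0.056, -0.02, 0.22, 0, 0, 0, 0.056, -0.024, 0.265, 0, 0, 0, 0.056]

```text
time: 13.4
eef_pos: [0.57, -0.0578, 0.2062]
tcp_rot: [0.999, -0.046, 0.0, 0.0]
contact_force: [0.7, 0.2, -1.5]
opening: 0.174
finger_force: 88.3
```

```bash
python3 plan.py .58 -.092 .205 84.7
```

```text
p [ 0.57   -0.0578  0.2062] yaw -95.33 turn 0.0 q6 1.39 F [ 0.7  0.2 -1.5] t 13.4 | dp [0.0132, 0.0331, 0.0013] rv [0.0, -0.001, -0.001] n 1
```

carry_out:
  deltas: [0.01, 0.018, 0, 0, 0, 0, 0.013, 0.033, 0, 0, 0, 0, 0.013, 0.033, 0, 0, 0, 0, 0.013, 0.033, 0, 0, 0, 0, 0.013, 0.033, 0, 0, 0, 0]

```text
time: 14.02
eef_pos: [0.5805, -0.0887, 0.2051]
tcp_rot: [0.999, -0.045, -0.0, -0.0]
contact_force: [0.6, -0.6, -0.9]
opening: 0.174
finger_force: 88.4
```

carry_out:
  deltas: [0, 0, 0, 0, 0, 0, 0, 0, 0, 0, 0, 0, 0, 0, 0, 0, 0, 0]

```text
time: 14.4
eef_pos: [0.5805, -0.0897, 0.2053]
tcp_rot: [0.999, -0.046, 0.0, -0.0]
contact_force: [-0.1, 0.3, -2.0]
opening: 0.175
finger_force: 88.4
```

```bash
cat > nut.py <<'E'
from wseg import *
import sys
st,im,P,m,C=shot(sys.argv[1]);print(st['eef_pos'].round(4))
seg(P,'plate top',(.644,.005),.03,.127,.142)
seg(P,'head',(.634,-.092),.045,.074,.09)
seg(P,'nut',(.634,-.092),.02,.0815,.09)
Q=R.from_quat(st['tcp_rot']).inv().apply((P-st['eef_pos']).reshape(-1,3)).reshape(P.shape)
for z in np.arange(-.035,.04,.005):
    k=(abs(Q[...,0])<.03)&(abs(Q[...,1])<.022)&(abs(Q[...,2]-z)<.0025)
    if k.sum()>5: print(z.round(3),k.sum(),np.percentile(Q[k][:,0],[1,99]).round(4),np.percentile(Q[k][:,1],[2,98]).round(4))
r=im[80:300,200:440][...,::-1];cv2.imwrite(f'pics/{sys.argv[1]}c.png',cv2.resize(r,None,fx=2.5,fy=2.5,interpolation=cv2.INTER_CUBIC))
E
python3 nut.py w5
```

```text
[ 0.5805 -0.0897  0.2053]
plate top 824 [644.1   4.1] [34.6 12.9] 84.6 z 0.1277 0.1338 0.1361 px 186.0 131.0
head 3482 [634.  -93.6] [65.5 65.7] 83.3 z 0.0741 0.0779 0.0846 px 314.0 128.0
nut 102 [634.2 -93.3] [10. 10.] 6.5 z 0.0815 0.0827 0.0846 px 314.0 129.0
-0.035 360 [-0.0119  0.014 ] [-0.0189  0.0211]
-0.03 2156 [-0.0153  0.0173] [-0.011   0.0129]
-0.025 133 [0.0106 0.0175] [-0.011   0.0131]
-0.02 107 [0.0148 0.0176] [-0.0072  0.0093]
-0.015 103 [0.0144 0.0177] [-0.0079  0.0091]
-0.01 90 [0.0147 0.0177] [-0.0073  0.0095]
-0.005 76 [0.0149 0.0175] [-0.0076  0.0089]
0.0 83 [0.0146 0.0176] [-0.0078  0.0085]
0.005 42 [0.0148 0.0175] [-0.0073  0.0092]
0.01 8 [-0.0003  0.0031] [-0.0108 -0.01  ]
0.015 27 [-0.0011  0.0056] [-0.0117  0.0129]
0.02 11 [-0.0003  0.005 ] [-0.0118  0.0131]
0.025 36 [0.0014 0.0123] [-0.0121  0.0127]
0.03 49 [0.0015 0.0121] [-0.0118  0.0125]
0.035 29 [0.0021 0.012 ] [-0.011   0.0103]
```

View pics/w5c.png

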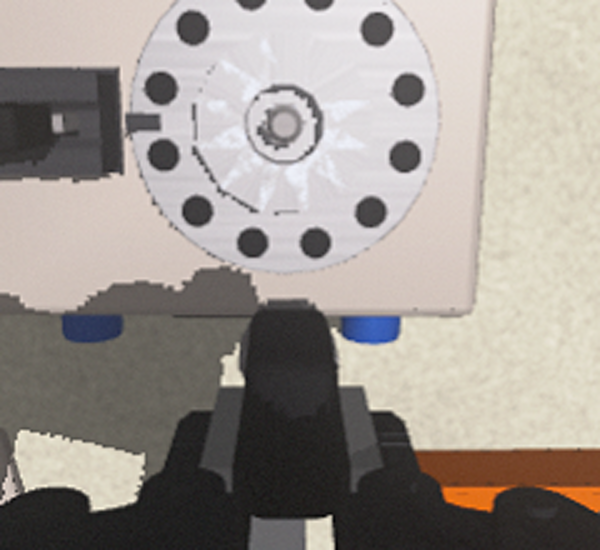

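The wrist crop shows the rotor nut at crop (285,122), about 10 mm across its bevelled top, so it is the 14 nut and suits the small key. The plate top is at 134, so it is home.

carry_out:
  deltas: [0.02, -0.001, 0.01, 0, 0, 0, 0.045, -0.0019, 0.035, 0, 0, 0, 0.0536, -0.0019, 0.06, 0, 0, 0, 0.0536, -0.0019, 0.08, 0, 0, 0, 0.0536, -0.0019, 0.08, 0, 0, 0]

```text
time: 15.08
eef_pos: [0.6322, -0.0924, 0.1226]
tcp_rot: [0.999, -0.046, -0.003, -0.001]
contact_force: [-0.4, -0.1, -1.8]
opening: 0.174
finger_force: 88.4
```

carry_out:
  deltas: [0, 0, 0, 0, 0, 0, 0, 0, 0, 0, 0, 0, 0, 0, 0, 0, 0, 0, 0, 0, 0, 0, 0, 0]

```text
time: 15.58
eef_pos: [0.6343, -0.093, 0.1258]
tcp_rot: [0.999, -0.046, 0.0, 0.0]
contact_force: [-0.4, -0.3, -1.1]
opening: 0.176
finger_force: 88.4
```

```bash
python3 plan.py .634 -.0927 .1175 84.7
```

```text
p [ 0.6343 -0.093   0.1258] yaw -95.28 turn -0.0 q6 1.36 F [-0.4 -0.3 -1.1] t 15.575 | dp [-0.0003, -0.0002, 0.0083] rv [0.0, -0.001, 0.0] n 1
```

carry_out:
  deltas: [0, 0, 0.003, 0, 0, 0, 0, 0, 0.006, 0, 0, 0, 0, 0, 0.009, 0, 0, 0, 0, 0, 0.012, 0, 0, 0, 0, 0, 0.012, 0, 0, 0]

```text
time: 16.2
eef_pos: [0.6338, -0.0928, 0.1127]
tcp_rot: [0.999, -0.046, -0.0, -0.0]
contact_force: [0.5, 0.3, -1.9]
opening: 0.174
finger_force: 88.4
```

carry_out:
  deltas: [0, 0, 0.004, 0, 0, 0, 0, 0, 0.008, 0, 0, 0, 0, 0, 0.011, 0, 0, 0, 0, 0, 0.013, 0, 0, 0, 0, 0, 0.014, 0, 0, 0]

```text
time: 16.82
eef_pos: [0.6344, -0.0929, 0.1004]
tcp_rot: [0.999, -0.046, 0.0, -0.0]
contact_force: [-3.0, 0.7, 6.1]
opening: 0.173
finger_force: 89.3
```

carry_out:
  deltas: [0, 0, 0.001, 0, 0, 0, 0, 0, 0.001, 0, 0, 0, 0, 0, 0.001, 0, 0, 0]

```text
time: 17.2
eef_pos: [0.6346, -0.0929, 0.1004]
tcp_rot: [0.999, -0.046, 0.0, 0.0]
contact_force: [-4.2, 0.4, 7.0]
opening: 0.175
finger_force: 89.4
```

```bash
python3 - <<'E'
from wseg import *
st,im,P,m,C=shot('w6');print(st['eef_pos'].round(4),st['contact_force'].round(1),st['time'])
Q=R.from_quat(st['tcp_rot']).inv().apply((P-st['eef_pos']).reshape(-1,3)).reshape(P.shape)
k=(abs(Q[...,0])<.012)&(abs(Q[...,1])<.007)&(P[...,2]>.12)&(P[...,2]<.145);print('key top z',np.median(P[k][:,2]).round(4),k.sum())
for c in ('top','side'):
    im,d=ctrl.read_camera(c);m,C=w2c(c);T=cloud(m,C,d)
    seg(T,c+' plate',(.644,.005),.03,.126,.142)
    for n,p in [('k0',(.434,.302)),('k1',(.52,.292))]: seg(T,c+n,p,.035,.066,.08)
E
```

```text
[ 0.6346 -0.0929  0.1004] [-4.2  0.4  7. ] 17.2
key top z 0.1321 1344
top plate 92 [642.1   7.5] [32.5 14.3] 88.3 z 0.1281 0.1338 0.1372 px 337.0 171.0
topk0 108 [433.6 303. ] [33.4 18.5] 13.0 z 0.0664 0.0719 0.0756 px 217.0 263.0
topk1 106 [520.5 292.3] [33.3 19.3] 6.3 z 0.0671 0.0717 0.0777 px 221.0 227.0
side plate none
sidek0 53 [435.6 299.9] [32.1 20.7] 1.1 z 0.0661 0.0705 0.0731 px 263.0 141.0
sidek1 54 [521.2 289.1] [33.3 16. ] 9.3 z 0.0662 0.0712 0.0735 px 292.0 142.0
```

The key top is at 132 and the plate top at 134, both as expected when seated, and the other two keys are untouched. I'm handing in.

```bash
python3 -c "
from plant import ctrl;print(ctrl.sign_off())"
```

```text
the job is handed in; nothing more can be done
None
```

The lock plate is fully home in the lock slot and the small key (bore 16) is held upright, fully seated on the rotor nut. It was the first key tried, so the other two keys and everything else on the bench were left alone; the job was handed in at about 17 s.

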